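Prick the stitch row of a key holder

TASK

The pricking jig on the bench marks the stitch holes of a key holder. Trace its curved row of five brass caps with the fingertips, starting beside the red clamp knob and going to the other end, gently pressing each cap fully down in turn. Only press: do not lift or shift the jig, leave the two black caps up and everything else standing where it is, and finish with the hand clear.

Things in the scene. Friction and masses are not known exactly. Their poses are not given: they have to be found in the camera images.
- jig: pricking jig, a loose 0.95 kg flat block 256 x 150 x 22 mm (wood bed, brown blank, aluminium top plate) lying on the table; origin at the centre of its underside, z up, x along its long side away from the red knob. The fixed red clamp knob (18 mm wide, 22 mm high) is at x -114, y 0 mm. Five brass caps at (x, y) = (-72, 4), (-37, 29), (0, 40), (37, 29), (72, 4) mm and two black caps at (-22, -40), (22, -40) mm. The plate's top is 22 mm above the table
- jig_knob (a point): centre of the top of the red clamp knob, 44 mm above the table; it marks the end where the row starts
- pin1_top (a point): centre of the top of a brass pin cap (first, next to the red knob): tapered, 20 mm wide at the foot and 8 mm at its flat top; it stands 7 mm above the plate (29 mm above the table) when up, 1 mm (23 mm above the table) when fully down
- pin1 (a joint): how far this brass cap is down, m: about 0 (at most 0.001) at the start, 0.006 fully down; needs about 3 to 4 N (friction, no spring) and stays where it is left
- pin2_top (a point): centre of the top of a brass pin cap (second): tapered, 20 mm wide at the foot and 8 mm at its flat top; it stands 7 mm above the plate (29 mm above the table) when up, 1 mm (23 mm above the table) when fully down
- pin2 (a joint): how far this brass cap is down, m: about 0 (at most 0.001) at the start, 0.006 fully down; needs about 3 to 4 N (friction, no spring) and stays where it is left
- pin3_top (a point): centre of the top of a brass pin cap (third, middle): tapered, 20 mm wide at the foot and 8 mm at its flat top; it stands 7 mm above the plate (29 mm above the table) when up, 1 mm (23 mm above the table) when fully down
- pin3 (a joint): how far this brass cap is down, m: about 0 (at most 0.001) at the start, 0.006 fully down; needs about 3 to 4 N (friction, no spring) and stays where it is left
- pin4_top (a point): centre of the top of a brass pin cap (fourth): tapered, 20 mm wide at the foot and 8 mm at its flat top; it stands 7 mm above the plate (29 mm above the table) when up, 1 mm (23 mm above the table) when fully down
- pin4 (a joint): how far this brass cap is down, m: about 0 (at most 0.001) at the start, 0.006 fully down; needs about 3 to 4 N (friction, no spring) and stays where it is left
- pin5_top (a point): centre of the top of a brass pin cap (fifth and last, farthest from the red knob): tapered, 20 mm wide at the foot and 8 mm at its flat top; it stands 7 mm above the plate (29 mm above the table) when up, 1 mm (23 mm above the table) when fully down
- pin5 (a joint): how far this brass cap is down, m: about 0 (at most 0.001) at the start, 0.006 fully down; needs about 3 to 4 N (friction, no spring) and stays where it is left
- black1_top (a point): centre of the top of a black plastic cap, same shape and stiffness as the brass ones, for another pattern: stays up
- black1 (a joint): how far this black cap is down, m: 0 up, 0.006 down
- black2_top (a point): centre of the top of a black plastic cap, same shape and stiffness as the brass ones, for another pattern: stays up
- black2 (a joint): how far this black cap is down, m: 0 up, 0.006 down
- weight: bystander: steel weight, cylinder 24 mm wide, 24 mm high, standing loose on the jig's plate near its corner x +78, y -46 mm; origin at the centre of its underside
- tin: bystander: green tin, 26 mm wide, 18 mm high, standing loose on the jig's plate near its corner x -78, y -46 mm; origin at the centre of its underside
- glue1: bystander: white glue bottle with yellow cap, 56 mm wide, 150 mm high; origin at the centre of its underside
- glue2: bystander: second such glue bottle; origin at the centre of its underside
- glass: bystander: drinking glass, 66 mm wide, 90 mm high; origin at the centre of its underside
- case: bystander: magenta case 130 x 65 x 18 mm lying flat; origin at the centre of its underside
- mallet: bystander: mallet with wooden handle lying along its x
- awl: bystander: wooden-handled awl lying along its x

How it is judged:
On the way, in this order (a step that is already met when the one before it is completed fails the run):
1. brass cap 1, counted from the red knob, is pushed down by the fingers (value of joint pin1 above 0.0045 m and contact force between the fingers and jig above 0.3 N).
2. brass cap 2, counted from the red knob, is pushed down by the fingers (value of joint pin2 above 0.0045 m and contact force between the fingers and jig above 0.3 N).
3. brass cap 3, counted from the red knob, is pushed down by the fingers (value of joint pin3 above 0.0045 m and contact force between the fingers and jig above 0.3 N).
4. brass cap 4, counted from the red knob, is pushed down by the fingers (value of joint pin4 above 0.0045 m and contact force between the fingers and jig above 0.3 N).
5. brass cap 5, counted from the red knob, is pushed down by the fingers (value of joint pin5 above 0.0045 m and contact force between the fingers and jig above 0.3 N).
At the end, for the whole second after the job is handed in: all five brass caps at least 4.5 of their 6 mm down, both black caps less than 3 mm down, the jig flat on the table and within 20 mm of where it lay (its knob within 30 mm), all bystanders within 35 mm of where they were and the standing ones upright (value of joint each of pin1, pin2, pin3, pin4, pin5 above 0.0045 m and value of joint each of black1, black2 below 0.003 m and not (distance of jig from where it was at the start of the episode above 0.02 m or distance of jig_knob from where it was at the start of the episode above 0.03 m) and height (world z) of jig below 0.005 m and linear speed of jig below 0.02 m/s and distance of each of weight, tin, glue1, glue2, glass, case, mallet, awl from where it was at the start of the episode below 0.035 m and angle between each of weight, tin, glue1, glue2, glass's own z axis and vertical below 0.3 rad); the robot touches nothing.
It fails at once if a brass cap is pushed more than half down before the one ahead of it in the row is down ((value of joint pin2 above 0.003 m and value of joint pin1 below 0.0045 m) or (value of joint pin3 above 0.003 m and value of joint pin2 below 0.0045 m) or (value of joint pin4 above 0.003 m and value of joint pin3 below 0.0045 m) or (value of joint pin5 above 0.003 m and value of joint pin4 below 0.0045 m)).
It fails at once if a black cap is pushed more than half down (value of joint any of black1, black2 above 0.003 m).
It fails at once if the jig is lifted, tipped or shifted by more than 20 mm (its knob end 30 mm) (height (world z) of jig above 0.01 m or angle between jig's own z axis and vertical above 0.1 rad or (distance of jig from where it was at the start of the episode above 0.02 m or distance of jig_knob from where it was at the start of the episode above 0.03 m)).
It fails at once if the fingers lean on the jig with more than 40 N (contact force between the fingers and jig above 40 N).
It fails at once if something else on the bench or on the jig is moved by more than 35 mm, or lifted (distance of any of weight, tin, glue1, glue2, glass, case, mallet, awl from where it was at the start of the episode above 0.035 m).
It also fails if it takes over 51 s, if anything falls off the work surface, if the arm or the gripper's body presses on something with over 40 N, if the wrist force passes 120 N, or if a joint passes its speed limit or range.

ROBOT

A 7-joint arm with a two-finger parallel gripper is mounted at the origin on the work surface. World frame = base frame: x ahead of the robot, y to its left, z up, the work surface at z = 0. Lengths are in m, angles in rad, forces in N, time in s.
With the tool pointing down it reaches from about 0.425 to 0.875 m from the base axis. Payload 8.4 kg.
Tool frame: the origin (TCP) lies midway between the tips of the shut fingers; the grasp point (between the pads) lies 19 mm behind it; z points along the fingers, y is the line along which they close (so a half turn about z gives the same grasp; the last joint's range is limited). The gripper opens to 87 mm and grips with 3 to 60 N. Pads are 19 mm wide; open, the fingers measure 117 mm over their backs; the gripper's body (75 mm by 190 mm) begins 51 mm behind the grasp point.
Start: joints at [1.144, 0.333, 0.04, 1.465, -0.013, 1.343, -0.059], TCP at [0.209, -0.615, 0.223] pointing down, gripper open.
Joint ranges: [-2.58, 2.58], [-0.38, 2.09], [-1.3, 1.39], [0.25, 2.4], [-1.5, 4.64], [0.08, 2.09], [-2.65, 2.65]. Speed limits (rad/s): [2.22, 2.22, 2.79, 2.79, 3.14, 3.14, 3.14].

INTERFACE

Orientations are given as [roll, pitch, yaw] about the fixed x, y, z axes, in that order (R = Rz(yaw) Ry(pitch) Rx(roll)).
In Python, from plant import readout, get_image, ticket, outline_of, spot_point gives the robot as it stands.
- The arm moves only by the tool jog_arm, never from a script. Its argument "deltas" is a list of rows, each an object with "travel": the shift along the world's x, y, z in units of 30 mm (1.0 is 30 mm), a list of three; "turn": the turn, a rotation vector about the world's x, y, z in rad, a list of three; "grip": the opening, from 0 (shut) to 1 (fully open). In form: [{"travel": [dx, dy, dz], "turn": [wx, wy, wz], "grip": grip}, ...]. A call has 1 to 10 rows; each row is the pose to reach, as a shift and turn from the pose commanded when the call began; what a row does not reach only later rows make up. A row lasts 1/12 s, in which the tool goes at most 41.7 mm and 7.16 degrees, less where a joint would pass 70% of its speed; a pose out of reach is approached as far as the arm can. A call with a gripper value outside its range is refused whole. The fingers move at their own pace and stop on an object; "newtons" is the grip in N (left out, the last holds). Time passes only in rows, so rows that repeat a pose let the fingers close. It gives the time, the measured TCP pose, the force, the opening and the grip force at its end, in the units of the state.
- readout.get_state(): the state, without advancing time (a new reading comes with each control period).
- get_image(name): name is "side" or "top"; returns a dict with "image" (400x640x3 uint8, blue, green, red), "vertical_fov" (degrees; the focal length in pixels is half the picture's height over the tangent of half this angle, whatever the lens; pixels are square), "cx", "cy" (the principal point, pixels), "R" (3x3) and "t" (3): a world point X has camera coordinates R X + t. Camera axes: x right, y down, z forward; pixel columns grow to the right and rows downward; lengths in m; the calibration is good to about 2 mm. A picture is of the moment at which its call begins. There is no depth.
- ticket.job_done(): hands the job in; it is judged then, once.
Trained networks look in a picture, given as the dict that the camera call returned (one of the last four; its "shot" number tells which), for a name from the list of things; names that differ only in an ending like _2 or _b are one class to them, and where a whole thing is asked for, a point or a joint stands for the part that bears it (a point fixed in the world has none). Each returns a list of dicts, best first, with "score" (0 to 1); they miss things now and then, are a little off and sometimes report something else, mostly with a low value. They report only what shows in the picture. A call takes as long as a camera call.
- outline_of(picture, query): "mask" (400x640 bool, what is visible of it) and "extent" ([left, top, right, bottom] in pixels, round what is visible of it).
- spot_point(picture, query): "xy" ([column, row] in pixels: a listed point, or the origin of a listed thing).
The state is a dict: "t": time; "joint_positions": joint angles; "qd": joint speeds; "joint_torque": joint torques, N m; "ee_pos": TCP position; "tool_rot": TCP orientation; "ft_force": force on the tool from outside, world axes, zero at the start; "moment": the same for the moment, N m; "width": finger opening in m; "grip_force": force on a finger pad.
Only numpy, scipy, OpenCV 4.12 (cv2) and the standard library are available. Lean on these libraries where they do the work, as an engineer would, in place of code of your own. Each camera call takes 0.05 s, during which the arm holds its last target. There are 200 camera calls.

## Working session

There is one attempt and no reset: what is moved stays moved. The work goes in short steps, Python scripts to look and compute and a tool call to move; the robot and the scene stay as the last step left them, time stands still between calls to the robot, and variables do not carry over. Pictures are saved under pics/ and viewed, at most 10 in all, crops included, and the job is handed in when it is done.

Besides the shell and the picture viewer there is one more tool, called after ">>>" as name(argument=value, ...) on one line, values as JSON. jog_arm: Moves the arm, as the interface text tells. Its arguments: {"type":"object","properties":{"deltas":{"type":"array","items":{"type":"object","properties":{"travel":{"type":"array","items":{"type":"number"}},"turn":{"type":"array","items":{"type":"number"}},"grip":{"type":"number"}}}},"newtons":{"type":"number"}},"required":["deltas"]}

```bash
mkdir -p pics
cat > h.py <<'E'
import numpy as np, cv2
from plant import readout, get_image, ticket, outline_of, spot_point
def ray(p,xy):
    f=200/np.tan(np.radians(p["vertical_fov"])/2)
    d=np.array([(xy[0]-p["cx"])/f,(xy[1]-p["cy"])/f,1]); R=np.array(p["R"]);t=np.array(p["t"])
    return -R.T@t, R.T@d
def at(p,xy,z):
    c,d=ray(p,xy); return c+d*(z-c[2])/d[2]
def px(p,X):
    f=200/np.tan(np.radians(p["vertical_fov"])/2)
    c=np.array(p["R"])@np.array(X)+np.array(p["t"]); return c[:2]/c[2]*f+[p["cx"],p["cy"]]
E
python3 - <<'E'
from h import *
np.set_printoptions(precision=4,suppress=True)
s=readout.get_state(); print(s)
Z={"jig":0,"jig_knob":.044,**{f"pin{i}_top":.029 for i in range(1,6)},"black1_top":.029,"black2_top":.029,"weight":.022,"tin":.022,"glue1":0,"glass":0}
for n in("top","side"):
    p=get_image(n); cv2.imwrite(f"pics/{n}0.png",p["image"]); print(n,p["vertical_fov"],np.array(p["R"]).round(3).tolist(),p["t"])
    for k,z in Z.items():
        for d in spot_point(p,k)[:3]: print(k,round(d["score"],2),np.round(d["xy"],1),at(p,d["xy"],z)[:2])
E
```

```text
{'t': 0.0, 'joint_positions': array([ 1.1438,  0.3339,  0.0399,  1.4663, -0.0134,  1.3433, -0.0585]), 'qd': array([-0.0005, -0.0013, -0.0009,  0.0022,  0.0005,  0.0005, -0.0001]), 'joint_torque': array([  0.0006, -65.6361,   1.3357, -40.3796,  -0.0597,   0.0451,
         0.0001]), 'ee_pos': array([ 0.2091, -0.615 ,  0.2217]), 'tool_rot': array([-3.14  ,  0.0001,  0.3278]), 'ft_force': array([0.298 , 0.5453, 0.3062]), 'moment': array([-0.01  ,  0.0385,  0.0523]), 'grip_force': 0.0, 'width': 0.0868867783003334}
top 42.88783944278529 [[-0.006, -1.0, -0.002], [-0.985, 0.006, -0.174], [0.174, 0.001, -0.985]] [0.0785 0.5768 1.1966]
jig 0.65 [360.5 233.7] [ 0.5025 -0.0261]
jig_knob 0.96 [347.8 184.8] [0.6194 0.0064]
pin2_top 0.62 [343.3 225. ] [0.5211 0.0183]
pin2_top 0.36 [367.3 213.8] [ 0.5488 -0.0417]
pin3_top 0.58 [354.1 201.5] [ 0.58   -0.0094]
pin3_top 0.53 [377.6 225. ] [ 0.5206 -0.0665]
pin4_top 0.62 [215.  163.5] [0.6795 0.3402]
pin4_top 0.59 [378.  242.7] [ 0.4769 -0.0664]
pin5_top 0.48 [365.  259.4] [ 0.4362 -0.0336]
black1_top 0.49 [197.3 303.6] [0.3326 0.3724]
black1_top 0.48 [
[... 670 characters left out ...]
.061 ]
pin2_top 0.55 [318.1 241.7] [ 0.5588 -0.0413]
pin2_top 0.33 [280.9 230.7] [0.4762 0.0113]
pin3_top 0.64 [286.4 152.8] [0.5159 0.4294]
pin3_top 0.41 [301.4 251. ] [ 0.5175 -0.0725]
pin4_top 0.46 [285.6 248.9] [ 0.4828 -0.0612]
pin5_top 0.38 [268.3 246.3] [ 0.4446 -0.0476]
black1_top 0.41 [300.7 225.6] [0.5248 0.0281]
black2_top 0.43 [281.  230.8] [0.4765 0.0109]
weight 0.69 [259.9 236.4] [0.4264 0.0028]
tin 0.63 [321.9 224.4] [0.5777 0.0385]
tin 0.58 [301.5 247.7] [ 0.5196 -0.051 ]
tin 0.3 [325.7 237.3] [ 0.5799 -0.0161]
glue1 0.84 [411.8 345.4] [ 0.6987 -0.3427]
glue1 0.55 [407.7 239.1] [ 0.7819 -0.0128]
glue1 0.51 [319.1 239.8] [0.5672 0.0058]
glass 0.66 [348.1 171.9] [0.6954 0.3426]
```

```bash
cat > fit.py <<'E'
from h import *
from scipy.optimize import least_squares
J={"jig_knob":(-114,0,44),"pin1_top":(-72,4,29),"pin2_top":(-37,29,29),"pin3_top":(0,40,29),"pin4_top":(37,29,29),"pin5_top":(72,4,29),"black1_top":(-22,-40,29),"black2_top":(22,-40,29)}
def w(v,q):
    c,s=np.cos(v[2]),np.sin(v[2]); x,y,z=np.array(q)/1000
    return np.array([v[0]+c*x-s*y,v[1]+s*x+c*y,z])
def cost(v,obs): return np.concatenate([px(p,w(v,J[k]))-xy for p,k,xy in obs])
def fit(ps,v):
    obs=[]
    for p in ps:
        cand=[d["xy"] for k in J for d in spot_point(p,k)]
        for k in J:
            e=[np.hypot(*(px(p,w(v,J[k]))-c)) for c in cand]; i=int(np.argmin(e))
            if e[i]<6: obs.append((p,k,np.array(cand[i])))
    r=least_squares(cost,v,args=(obs,),loss="soft_l1"); return r.x,cost(r.x,obs).reshape(-1,2),[o[1] for o in obs]
E
python3 - <<'E'
from fit import *
np.set_printoptions(precision=4,suppress=True)
T=get_image("top");S=get_image("side")
v0=[.508,-.026,np.pi+.27]
for ps in([T],[S],[T,S]):
    v,r,n=fit(ps,v0); v,r,n=fit(ps,v); print(v,len(n)); print(np.c_[r][:, :].round(1).tolist())
ims=[]
for p,(x0,y0,x1,y1) in((T,(310,160,410,290)),(S,(240,200,370,270))):
    im=cv2.resize(p["image"][y0:y1,x0:x1],None,fx=4 if p is T else 3,fy=4 if p is T else 3,interpolation=2)
    f=4 if p is T else 3
    for k in J:
        c=(px(p,w(v,J[k]))-[x0,y0]+.5)*f; cv2.circle(im,tuple(int(a) for a in c),2,(255,0,255),-1)
    ims.append(im)
H=max(i.shape[0] for i in ims)
cv2.imwrite("pics/crop.png",np.hstack([cv2.copyMakeBorder(i,0,H-i.shape[0],0,0,0) for i in ims]))
E
```

```text
[ 0.5105 -0.0241  3.4299] 8
[[0.7, 0.0], [0.0, -0.4], [-2.9, -0.1], [-0.0, 0.6], [0.3, 0.1], [0.8, 0.0], [-1.2, -1.4], [0.2, 0.6]]
[ 0.5085 -0.0261  3.4169] 7
[[0.5, 1.2], [-1.9, -2.0], [0.0, 0.6], [0.2, 0.2], [0.8, -0.7], [-3.0, 2.8], [0.5, -2.1]]
[ 0.5101 -0.0243  3.4266] 15
[[0.9, 0.2], [0.2, -0.3], [-2.8, 0.1], [0.1, 0.8], [0.4, 0.3], [0.8, 0.2], [-1.1, -1.3], [0.3, 0.7], [0.9, 0.5], [-1.4, -2.6], [0.8, 0.1], [1.1, -0.2], [-0.3, -0.2], [-2.6, 2.4], [1.0, -2.5]]
```

View pics/crop.png

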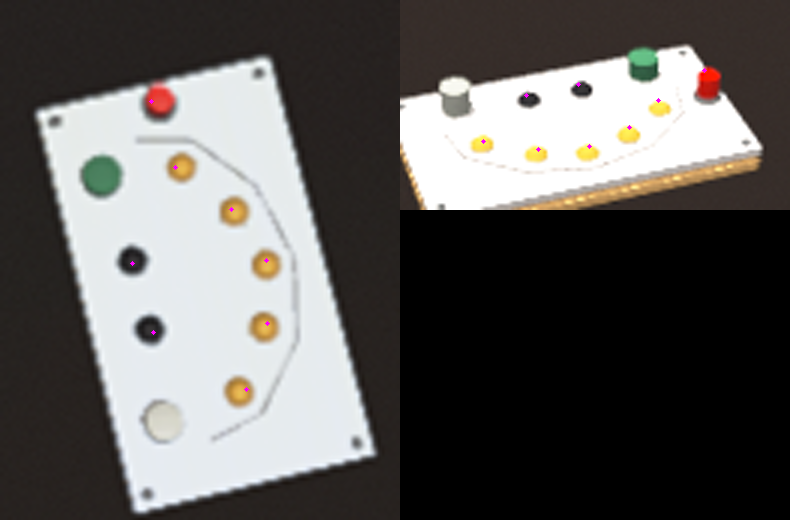

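View pics/top0.png

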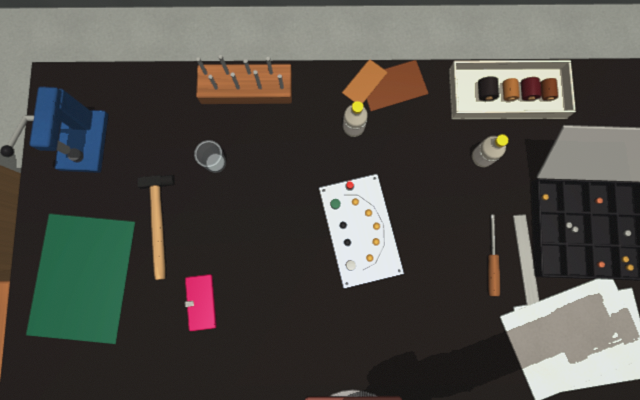

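View pics/side0.png

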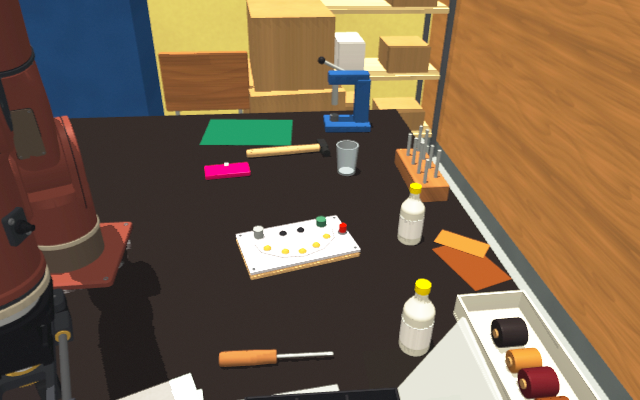

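The overlay shows the network's fit is off in yaw (dots miss pin1 and pin5 by ~1.5 px in the top view). I'll refit to the colour centroids of caps and knob.

```bash
cat > cf.py <<'E'
from fit import *
def blobs(p,v):
    obs=[]; im=cv2.resize(p["image"],None,fx=4,fy=4,interpolation=cv2.INTER_CUBIC)
    h=cv2.cvtColor(im,cv2.COLOR_BGR2HSV)
    for k in J:
        if "knob" in k: m=((h[...,0]<6)|(h[...,0]>174))&(h[...,1]>140)&(h[...,2]>60)
        elif "pin" in k: m=(h[...,0]>8)&(h[...,0]<35)&(h[...,1]>70)
        else: m=h[...,2]<110
        n,L,st,c=cv2.connectedComponentsWithStats(m.astype(np.uint8))
        c=(c+.5)/4-.5
        q=px(p,w(v,(*J[k][:2],25 if "knob" not in k else 35)))
        e=np.hypot(*(c-q).T); e[(st[:,4]<60)|(st[:,4]>1500)]=99
        i=int(np.argmin(e))
        if e[i]<5: obs.append((p,k,c[i]))
    return obs
def cost2(v,obs): return np.concatenate([px(p,w(v,(*J[k][:2],25 if "knob" not in k else 35)))-xy for p,k,xy in obs])
def cfit(ps,v):
    for _ in range(2):
        o=sum([blobs(p,v) for p in ps],[]); v=least_squares(cost2,v,args=(o,),loss="soft_l1",f_scale=.5).x
    return v,o
E
python3 - <<'E'
from cf import *
np.set_printoptions(precision=4,suppress=True)
T=get_image("top");S=get_image("side")
for ps in([T],[S],[T,S]):
    v,o=cfit(ps,[.51,-.025,3.40]); print(v,len(o)); print(cost2(v,o).reshape(-1,2).round(1).tolist())
    for i in range(1,6): print(w(v,J[f"pin{i}_top"]))
print(readout.get_state()["ee_pos"])
E
```

```text
[ 0.5101 -0.0242  3.373 ] 8
[[0.0, 0.0], [-0.0, -0.1], [-0.1, 0.1], [0.0, 0.0], [0.0, -0.0], [0.0, 0.0], [0.0, 0.0], [-0.0, 0.0]]
[ 0.5811 -0.0116  0.029 ]
[ 0.5528 -0.0439  0.029 ]
[ 0.5193 -0.0631  0.029 ]
[ 0.4808 -0.0609  0.029 ]
[ 0.441  -0.0446  0.029 ]
[ 0.5105 -0.0262  3.3754] 8
[[-0.4, 0.7], [0.1, -0.2], [0.1, -0.1], [0.1, -0.1], [-0.0, -0.1], [0.0, -0.0], [-0.0, 0.1], [-0.0, 0.1]]
[ 0.5815 -0.0134  0.029 ]
[ 0.5532 -0.0458  0.029 ]
[ 0.5198 -0.0651  0.029 ]
[ 0.4812 -0.063   0.029 ]
[ 0.4414 -0.0468  0.029 ]
[ 0.5104 -0.0247  3.3746] 16
[[0.1, -0.1], [0.1, -0.2], [0.1, -0.0], [0.2, -0.1], [0.2, -0.2], [0.2, -0.1], [0.2, -0.1], [0.2, -0.1], [-0.6, 0.4], [0.0, -0.5], [-0.0, -0.4], [-0.0, -0.5], [-0.1, -0.5], [-0.1, -0.4], [-0.1, -0.3], [-0.1, -0.3]]
[ 0.5813 -0.0119  0.029 ]
[ 0.5531 -0.0443  0.029 ]
[ 0.5196 -0.0636  0.029 ]
[ 0.4811 -0.0614  0.029 ]
[ 0.4412 -0.0452  0.029 ]
[ 0.2093 -0.6154  0.2226]
```

The colour fit is tight (residuals ≤0.2 px in the top view, top and side agree within 2 mm). Pin1 is at about (0.581, -0.0125), with the row running toward the robot. Now I'll move above pin1 with the fingers shut.

>>> jog_arm(deltas=[{"travel": [12.4, 20.1, 0], "grip": 0}, {"travel": [12.4, 20.1, 0], "grip": 0}, {"travel": [12.4, 20.1, 0], "grip": 0}, {"travel": [12.4, 20.1, 0], "grip": 0}, {"travel": [12.4, 20.1, 0], "grip": 0}, {"travel": [12.4, 20.1, 0], "grip": 0}, {"travel": [12.4, 20.1, 0], "grip": 0}, {"travel": [12.4, 20.1, 0], "grip": 0}, {"travel": [12.4, 20.1, 0], "grip": 0}, {"travel": [12.4, 20.1, 0], "grip": 0}])

```text
invalid input
```

>>> jog_arm(deltas=[{"travel": [12.4, 20.1, 0], "turn": [0, 0, 0], "grip": 0}, {"travel": [12.4, 20.1, 0], "turn": [0, 0, 0], "grip": 0}, {"travel": [12.4, 20.1, 0], "turn": [0, 0, 0], "grip": 0}, {"travel": [12.4, 20.1, 0], "turn": [0, 0, 0], "grip": 0}, {"travel": [12.4, 20.1, 0], "turn": [0, 0, 0], "grip": 0}, {"travel": [12.4, 20.1, 0], "turn": [0, 0, 0], "grip": 0}, {"travel": [12.4, 20.1, 0], "turn": [0, 0, 0], "grip": 0}, {"travel": [12.4, 20.1, 0], "turn": [0, 0, 0], "grip": 0}, {"travel": [12.4, 20.1, 0], "turn": [0, 0, 0], "grip": 0}, {"travel": [12.4, 20.1, 0], "turn": [0, 0, 0], "grip": 0}])

```text
t: 5.63
ee_pos: [0.4287, -0.2589, 0.2229]
tool_rot: [3.141, -0.0, 0.328]
ft_force: [1.6, -0.1, -0.6]
width: 0.0282
grip_force: 0.0
```

>>> jog_arm(deltas=[{"travel": [5.1, 8.2, 0], "turn": [0, 0, 0], "grip": 0}, {"travel": [5.1, 8.2, 0], "turn": [0, 0, 0], "grip": 0}, {"travel": [5.1, 8.2, 0], "turn": [0, 0, 0], "grip": 0}, {"travel": [5.1, 8.2, 0], "turn": [0, 0, 0], "grip": 0}, {"travel": [5.1, 8.2, 0], "turn": [0, 0, 0], "grip": 0}, {"travel": [5.1, 8.2, 0], "turn": [0, 0, 0], "grip": 0}, {"travel": [5.1, 8.2, 0], "turn": [0, 0, 0], "grip": 0}, {"travel": [5.1, 8.2, -2], "turn": [0, 0, 0], "grip": 0}, {"travel": [5.1, 8.2, -4], "turn": [0, 0, 0], "grip": 0}, {"travel": [5.1, 8.2, -5], "turn": [0, 0, 0], "grip": 0}])

```text
t: 6.47
ee_pos: [0.5817, -0.0137, 0.0966]
tool_rot: [3.141, -0.002, 0.329]
ft_force: [0.9, -1.1, -1.4]
width: 0.0004
grip_force: 0.0
```

>>> jog_arm(deltas=[{"travel": [0, 0, 0], "turn": [0, 0, 0], "grip": 0}, {"travel": [0, 0, 0], "turn": [0, 0, 0], "grip": 0}, {"travel": [0, 0, 0], "turn": [0, 0, 0], "grip": 0}])

```text
t: 6.72
ee_pos: [0.5823, -0.0147, 0.0999]
tool_rot: [3.141, -0.002, 0.328]
ft_force: [0.8, -0.4, 1.5]
width: 0.0002
grip_force: 0.0
```

Run:
```python
from h import *
s=readout.get_state(); print(s["ee_pos"],s["ft_force"],s["t"],s["width"])
T=get_image("top");S=get_image("side")
a=cv2.resize(T["image"][150:300,290:420],None,fx=3,fy=3,interpolation=2);b=cv2.resize(S["image"][130:280,230:360],None,fx=3,fy=3,interpolation=2)
cv2.imwrite("pics/h1.png",np.hstack([a,b]))
```

```text
[ 0.58229712 -0.01471003  0.09991583] [ 0.78093962 -0.38255005  1.54314174] 6.7167 0.0001922885524826023
```

View pics/h1.png

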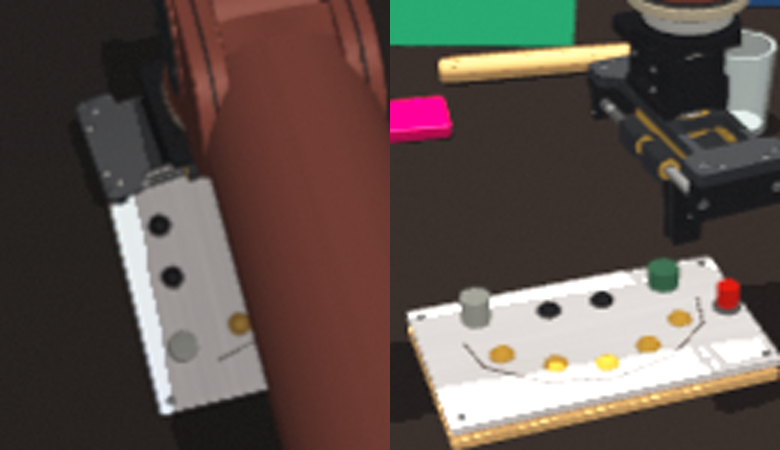

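The hand hovers above pin1 (side view: shut fingers near (685,240), the cap at (680,318) below) with the jig undisturbed. I'll descend slowly now.

>>> jog_arm(deltas=[{"travel": [-0.03, 0.06, -0.7], "turn": [0, 0, 0], "grip": 0}, {"travel": [-0.03, 0.06, -1.4], "turn": [0, 0, 0], "grip": 0}, {"travel": [-0.03, 0.06, -1.9], "turn": [0, 0, 0], "grip": 0}, {"travel": [-0.03, 0.06, -1.9], "turn": [0, 0, 0], "grip": 0}, {"travel": [-0.03, 0.06, -1.9], "turn": [0, 0, 0], "grip": 0}])

```text
t: 7.23
ee_pos: [0.5809, -0.0131, 0.0421]
tool_rot: [3.141, -0.001, 0.327]
ft_force: [-0.1, -0.4, -0.2]
width: 0.0006
grip_force: 0.0
```

>>> jog_arm(deltas=[{"travel": [0, 0, -0.2], "turn": [0, 0, 0], "grip": 0}, {"travel": [0, 0, -0.35], "turn": [0, 0, 0], "grip": 0}, {"travel": [0, 0, -0.42], "turn": [0, 0, 0], "grip": 0}, {"travel": [0, 0, -0.47], "turn": [0, 0, 0], "grip": 0}, {"travel": [0, 0, -0.5], "turn": [0, 0, 0], "grip": 0}, {"travel": [0, 0, -0.53], "turn": [0, 0, 0], "grip": 0}, {"travel": [0, 0, -0.56], "turn": [0, 0, 0], "grip": 0}, {"travel": [0, 0, -0.59], "turn": [0, 0, 0], "grip": 0}, {"travel": [0, 0, -0.62], "turn": [0, 0, 0], "grip": 0}, {"travel": [0, 0, -0.62], "turn": [0, 0, 0], "grip": 0}])

```text
t: 8.07
ee_pos: [0.5808, -0.013, 0.0232]
tool_rot: [3.141, -0.001, 0.328]
ft_force: [-2.7, -0.3, 12.7]
width: 0.0008
grip_force: 6.7
```

Cap 1 has bottomed out (z 23.2 mm, 13 N). I'll lift and shift to cap 2.

>>> jog_arm(deltas=[{"travel": [0, 0, 0.3], "turn": [0, 0, 0], "grip": 0}, {"travel": [0, 0, 0.7], "turn": [0, 0, 0], "grip": 0}, {"travel": [-0.3, -0.35, 0.7], "turn": [0, 0, 0], "grip": 0}, {"travel": [-0.65, -0.75, 0.7], "turn": [0, 0, 0], "grip": 0}, {"travel": [-0.93, -1.06, 0.7], "turn": [0, 0, 0], "grip": 0}, {"travel": [-0.93, -1.06, 0.7], "turn": [0, 0, 0], "grip": 0}, {"travel": [-0.93, -1.06, 0.7], "turn": [0, 0, 0], "grip": 0}, {"travel": [-0.93, -1.06, 0.7], "turn": [0, 0, 0], "grip": 0}])

```text
t: 8.73
ee_pos: [0.5523, -0.0447, 0.043]
tool_rot: [-3.141, -0.0, 0.328]
ft_force: [-1.0, 1.4, -0.3]
width: 0.0003
grip_force: 0.0
```

Run:
```python
from cf import *
S=get_image("side"); v,o=cfit([S],[.5105,-.0262,3.375]); print(v,[a[1] for a in o],cost2(v,o).reshape(-1,2).round(1).tolist())
cv2.imwrite("pics/h2.png",cv2.resize(S["image"][170:280,230:370],None,fx=5,fy=5,interpolation=2))
```

```text
[ 0.51029098 -0.0269094   3.36627201] ['jig_knob', 'pin1_top', 'pin2_top', 'pin3_top', 'pin4_top', 'pin5_top', 'black1_top', 'black2_top'] [[-0.2, -2.5], [0.4, 0.1], [0.1, 0.2], [-0.1, 0.0], [-0.1, 0.0], [-0.1, -0.0], [0.2, 0.2], [-0.0, -0.1]]
```

View pics/h2.png

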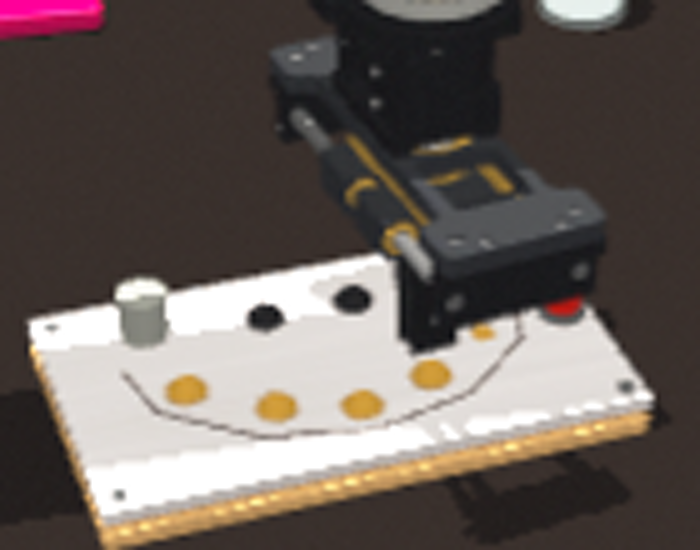

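Cap 1 at (483,332) is visibly sunk, the jig is unmoved, and the fingertips are above cap 2 at (430,374). Pressing cap 2.

>>> jog_arm(deltas=[{"travel": [0, 0, -0.25], "turn": [0, 0, 0], "grip": 0}, {"travel": [0, 0, -0.4], "turn": [0, 0, 0], "grip": 0}, {"travel": [0, 0, -0.46], "turn": [0, 0, 0], "grip": 0}, {"travel": [0, 0, -0.51], "turn": [0, 0, 0], "grip": 0}, {"travel": [0, 0, -0.54], "turn": [0, 0, 0], "grip": 0}, {"travel": [0, 0, -0.57], "turn": [0, 0, 0], "grip": 0}, {"travel": [0, 0, -0.6], "turn": [0, 0, 0], "grip": 0}, {"travel": [0, 0, -0.63], "turn": [0, 0, 0], "grip": 0}, {"travel": [0, 0, -0.66], "turn": [0, 0, 0], "grip": 0}, {"travel": [0, 0, -0.66], "turn": [0, 0, 0], "grip": 0}])

```text
t: 9.62
ee_pos: [0.5523, -0.0444, 0.0234]
tool_rot: [-3.141, -0.0, 0.328]
ft_force: [-1.9, 2.3, 5.6]
width: 0.0007
grip_force: 2.6
```

>>> jog_arm(deltas=[{"travel": [0, 0, -0.02], "turn": [0, 0, 0], "grip": 0}, {"travel": [0, 0, -0.03], "turn": [0, 0, 0], "grip": 0}, {"travel": [0, 0, -0.03], "turn": [0, 0, 0], "grip": 0}])

```text
t: 9.87
ee_pos: [0.5523, -0.0445, 0.0232]
tool_rot: [3.141, -0.0, 0.328]
ft_force: [-5.6, 2.2, 13.4]
width: 0.0005
grip_force: 6.8
```

>>> jog_arm(deltas=[{"travel": [0, 0, 0.3], "turn": [0, 0, 0], "grip": 0}, {"travel": [0, 0, 0.7], "turn": [0, 0, 0], "grip": 0}, {"travel": [-0.35, -0.2, 0.7], "turn": [0, 0, 0], "grip": 0}, {"travel": [-0.75, -0.45, 0.7], "turn": [0, 0, 0], "grip": 0}, {"travel": [-1.1, -0.65, 0.7], "turn": [0, 0, 0], "grip": 0}, {"travel": [-1.1, -0.65, 0.7], "turn": [0, 0, 0], "grip": 0}, {"travel": [-1.1, -0.65, 0.7], "turn": [0, 0, 0], "grip": 0}, {"travel": [-1.1, -0.65, 0.7], "turn": [0, 0, 0], "grip": 0}])

```text
t: 10.53
ee_pos: [0.5195, -0.0643, 0.0434]
tool_rot: [3.141, -0.001, 0.327]
ft_force: [-0.1, -0.4, -0.6]
width: 0.0005
grip_force: 0.0
```

>>> jog_arm(deltas=[{"travel": [0, 0, -0.25], "turn": [0, 0, 0], "grip": 0}, {"travel": [0, 0, -0.4], "turn": [0, 0, 0], "grip": 0}, {"travel": [0, 0, -0.45], "turn": [0, 0, 0], "grip": 0}, {"travel": [0, 0, -0.49], "turn": [0, 0, 0], "grip": 0}, {"travel": [0, 0, -0.53], "turn": [0, 0, 0], "grip": 0}, {"travel": [0, 0, -0.56], "turn": [0, 0, 0], "grip": 0}, {"travel": [0, 0, -0.59], "turn": [0, 0, 0], "grip": 0}, {"travel": [0, 0, -0.62], "turn": [0, 0, 0], "grip": 0}, {"travel": [0, 0, -0.65], "turn": [0, 0, 0], "grip": 0}, {"travel": [0, 0, -0.65], "turn": [0, 0, 0], "grip": 0}])

```text
t: 11.37
ee_pos: [0.5193, -0.0642, 0.0237]
tool_rot: [-3.142, -0.0, 0.328]
ft_force: [-0.7, 0.5, 0.1]
width: 0.0004
grip_force: 0.2
```

>>> jog_arm(deltas=[{"travel": [0, 0, -0.02], "turn": [0, 0, 0], "grip": 0}, {"travel": [0, 0, -0.04], "turn": [0, 0, 0], "grip": 0}, {"travel": [0, 0, -0.05], "turn": [0, 0, 0], "grip": 0}, {"travel": [0, 0, -0.05], "turn": [0, 0, 0], "grip": 0}])

```text
t: 11.7
ee_pos: [0.5195, -0.0642, 0.0232]
tool_rot: [3.141, -0.0, 0.328]
ft_force: [-5.2, 1.7, 13.2]
width: 0.0003
grip_force: 6.6
```

>>> jog_arm(deltas=[{"travel": [0, 0, 0.3], "turn": [0, 0, 0], "grip": 0}, {"travel": [0, 0, 0.7], "turn": [0, 0, 0], "grip": 0}, {"travel": [-0.4, 0.02, 0.7], "turn": [0, 0, 0], "grip": 0}, {"travel": [-0.85, 0.05, 0.7], "turn": [0, 0, 0], "grip": 0}, {"travel": [-1.28, 0.07, 0.7], "turn": [0, 0, 0], "grip": 0}, {"travel": [-1.28, 0.07, 0.7], "turn": [0, 0, 0], "grip": 0}, {"travel": [-1.28, 0.07, 0.7], "turn": [0, 0, 0], "grip": 0}, {"travel": [-1.28, 0.07, 0.7], "turn": [0, 0, 0], "grip": 0}])

```text
t: 12.37
ee_pos: [0.482, -0.0624, 0.044]
tool_rot: [3.141, -0.002, 0.327]
ft_force: [-0.9, 0.1, 0.6]
width: 0.0004
grip_force: 0.0
```

Run:
```python
from cf import *
s=readout.get_state(); print(s["ee_pos"],s["t"])
S=get_image("side"); v,o=cfit([S],[.5105,-.0262,3.375]); print(v,[a[1] for a in o],cost2(v,o).reshape(-1,2).round(1).tolist())
cv2.imwrite("pics/h3.png",cv2.resize(S["image"][170:280,230:370],None,fx=5,fy=5,interpolation=2))
```

```text
[ 0.48197464 -0.06242054  0.04399543] 12.3667
[ 0.51020808 -0.02705876  3.3729174 ] ['jig_knob', 'pin1_top', 'pin2_top', 'pin3_top', 'pin4_top', 'pin5_top'] [[-0.5, 1.0], [0.5, -0.2], [0.1, -0.3], [0.0, -0.3], [-0.0, 0.1], [-0.1, 0.2]]
```

View pics/h3.png

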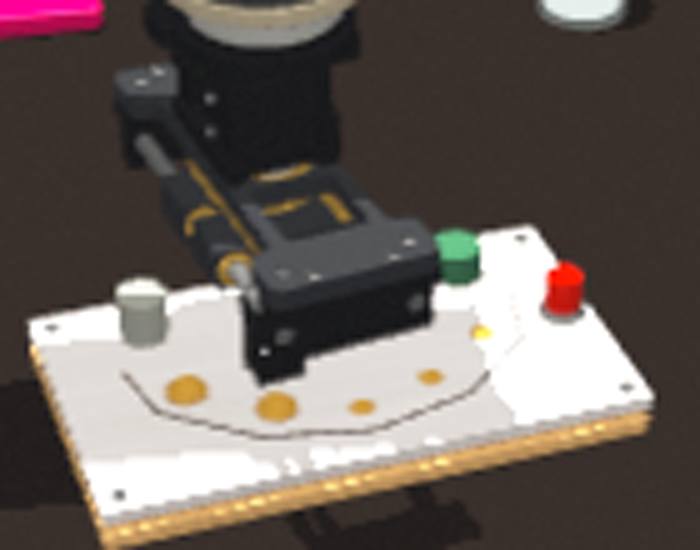

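Caps 1–3 at (482,332), (430,377), (361,407) are down and cap 4 at (277,407) and cap 5 at (187,390) are still up, with the jig in place. Pressing cap 4.

>>> jog_arm(deltas=[{"travel": [-0.03, 0, -0.25], "turn": [0, 0, 0], "grip": 0}, {"travel": [-0.03, 0, -0.4], "turn": [0, 0, 0], "grip": 0}, {"travel": [-0.03, 0, -0.47], "turn": [0, 0, 0], "grip": 0}, {"travel": [-0.03, 0, -0.51], "turn": [0, 0, 0], "grip": 0}, {"travel": [-0.03, 0, -0.55], "turn": [0, 0, 0], "grip": 0}, {"travel": [-0.03, 0, -0.59], "turn": [0, 0, 0], "grip": 0}, {"travel": [-0.03, 0, -0.62], "turn": [0, 0, 0], "grip": 0}, {"travel": [-0.03, 0, -0.65], "turn": [0, 0, 0], "grip": 0}, {"travel": [-0.03, 0, -0.68], "turn": [0, 0, 0], "grip": 0}, {"travel": [-0.03, 0, -0.68], "turn": [0, 0, 0], "grip": 0}])

```text
t: 13.25
ee_pos: [0.4798, -0.0621, 0.0232]
tool_rot: [3.142, 0.0, 0.328]
ft_force: [-4.8, 0.8, 9.7]
width: 0.0009
grip_force: 4.7
```

>>> jog_arm(deltas=[{"travel": [0, 0, 0.3], "turn": [0, 0, 0], "grip": 0}, {"travel": [0, 0, 0.7], "turn": [0, 0, 0], "grip": 0}, {"travel": [-0.4, 0.18, 0.7], "turn": [0, 0, 0], "grip": 0}, {"travel": [-0.85, 0.36, 0.7], "turn": [0, 0, 0], "grip": 0}, {"travel": [-1.28, 0.54, 0.7], "turn": [0, 0, 0], "grip": 0}, {"travel": [-1.28, 0.54, 0.7], "turn": [0, 0, 0], "grip": 0}, {"travel": [-1.28, 0.54, 0.7], "turn": [0, 0, 0], "grip": 0}, {"travel": [-1.28, 0.54, 0.7], "turn": [0, 0, 0], "grip": 0}])

```text
t: 13.92
ee_pos: [0.4427, -0.0463, 0.0446]
tool_rot: [3.141, -0.002, 0.328]
ft_force: [0.1, 0.6, 0.1]
width: 0.0
grip_force: 0.0
```

>>> jog_arm(deltas=[{"travel": [0, 0, -0.25], "turn": [0, 0, 0], "grip": 0}, {"travel": [0, 0, -0.4], "turn": [0, 0, 0], "grip": 0}, {"travel": [0, 0, -0.46], "turn": [0, 0, 0], "grip": 0}, {"travel": [0, 0, -0.5], "turn": [0, 0, 0], "grip": 0}, {"travel": [0, 0, -0.54], "turn": [0, 0, 0], "grip": 0}, {"travel": [0, 0, -0.58], "turn": [0, 0, 0], "grip": 0}, {"travel": [0, 0, -0.61], "turn": [0, 0, 0], "grip": 0}, {"travel": [0, 0, -0.64], "turn": [0, 0, 0], "grip": 0}, {"travel": [0, 0, -0.67], "turn": [0, 0, 0], "grip": 0}, {"travel": [0, 0, -0.67], "turn": [0, 0, 0], "grip": 0}])

```text
t: 14.75
ee_pos: [0.4414, -0.0459, 0.0236]
tool_rot: [-3.141, 0.0, 0.328]
ft_force: [-0.0, -0.2, 0.6]
width: 0.0004
grip_force: 0.0
```

>>> jog_arm(deltas=[{"travel": [0, 0, -0.02], "turn": [0, 0, 0], "grip": 0}, {"travel": [0, 0, -0.04], "turn": [0, 0, 0], "grip": 0}, {"travel": [0, 0, -0.05], "turn": [0, 0, 0], "grip": 0}, {"travel": [0, 0, -0.05], "turn": [0, 0, 0], "grip": 0}])

```text
t: 15.08
ee_pos: [0.4418, -0.0459, 0.0231]
tool_rot: [3.141, -0.0, 0.328]
ft_force: [-6.7, 0.3, 15.0]
width: 0.0007
grip_force: 7.8
```

>>> jog_arm(deltas=[{"travel": [0, 0, 0.3], "turn": [0, 0, 0], "grip": 0}, {"travel": [0, 0, 1], "turn": [0, 0, 0], "grip": 0}, {"travel": [0, 0, 2], "turn": [0, 0, 0], "grip": 0}, {"travel": [0, 0, 3], "turn": [0, 0, 0], "grip": 0}, {"travel": [0, 0, 4], "turn": [0, 0, 0], "grip": 0}, {"travel": [0, 0, 4], "turn": [0, 0, 0], "grip": 0}, {"travel": [0, 0, 4], "turn": [0, 0, 0], "grip": 0}])

```text
t: 15.67
ee_pos: [0.4431, -0.046, 0.1442]
tool_rot: [3.139, -0.004, 0.328]
ft_force: [0.5, 0.7, -1.2]
width: 0.0005
grip_force: 0.0
```

Run:
```python
from cf import *
S=get_image("side"); v,o=cfit([S],[.5105,-.0262,3.375]); print(v)
cv2.imwrite("pics/h4.png",cv2.resize(S["image"][130:280,220:370],None,fx=4,fy=4,interpolation=2)[:600])
```

```text
[ 0.51019914 -0.02747971  3.37500698]
```

View pics/h4.png

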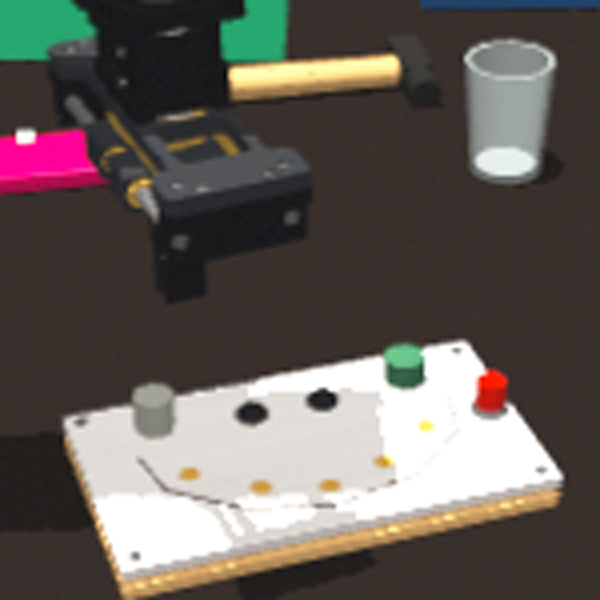

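All five brass caps (from (427,426) to (190,474)) are small and sunk. The black caps at (252,412) and (322,399) are up, the weight and tin are standing, and the hand is clear.

```bash
python3 -c "
from plant import ticket; print(ticket.job_done())"
```

```text
the job is handed in; nothing more can be done
None
```

I pressed all five brass caps down in order from the red knob and handed the job in at about 16 s. In the last picture the two black caps are still up, the jig is where it was, the weight and tin are standing on it, and the hand is clear; the hand-in returned no verdict.

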